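# Put the desk things back in their own holders

### The arm

A 6-joint arm with a two-finger parallel gripper is mounted at the origin on a cart in front of the work surface, level with it; the furniture and walls round the work are solid. World frame = base frame: x ahead of the robot, y to its left, z up, the work surface at z = 0. Lengths are in mm, angles in rad, forces in N, time in s.
With the tool pointing down it reaches from about 325 to 875 mm from the base axis. Payload 4.4 kg.
Tool frame: the origin (TCP) lies on the centre line of the jaws, within the pads' length; the fingertips stand ahead of it and the grasp point (between the pads) lies 6 mm ahead of it (ctrl.tcp_to_tips is the z of the fingertips in the tool frame, in mm); z points along the fingers, y is the line along which they close (so a half turn about z gives the same grasp; the last joint's range is limited). The gripper opens to 85 mm and grips with 20 to 120 N. Pads are 22 mm wide; open, the fingers measure 114 mm over their backs; the gripper's body (76 mm by 85 mm) begins 54 mm behind the grasp point. The pads swing forward as they close: fully open they stand 13 mm farther back than shut.
Start: joints at [-1.468, 0.207, 1.542, -0, 1.393, -0.15], TCP at [144.361, -556.586, 256.282] pointing down, gripper open.
Joint ranges: [-2.73, 2.73], [-0.86, 2.22], [0.23, 2.46], [-1.11, 4.25], [0.08, 2.63], [-2.82, 2.82]. Speed limits (rad/s): [2.79, 2.79, 3.14, 3.14, 3.14, 3.14].

### API

Orientations are given as a 3x3 rotation matrix whose columns are the frame's x, y, z axes.
In Python, from plant import ctrl, sensors, optics gives the robot as it stands. Calls block until the motion is done:
- ctrl.move_ptp(position, orientation): joint-space move of the TCP to a pose.
- ctrl.move_l(position, rot=None, vel=150, threshold=None): straight line of the TCP; rot=None keeps the orientation; vel is the mean speed in mm/s. With threshold (N) it stops when the force on the tool has changed by that much, and returns True; else False.
- ctrl.set_joints(angles): joint-space move.
- ctrl.gripper_to(opening, force=None): finger opening in mm; force is the grip in N (None keeps the last); returns when the fingers have stopped.
- ctrl.hold(seconds).
- ctrl.solve_ik(position, orientation): joint angles nearest the present ones, or None.
- sensors.read_state(): the state.
- optics.grab_frame(name): name is "scene" or "top"; returns (picture, depth): 480x640x3 uint8, red, green, blue; 480x640 float32, mm along the optical axis (not along the pixel's ray), 0 where there is no reading.
- optics.camera_params(name): a dict with "mtx" (3x3 intrinsics, pixels), "k1" (the pictures are not rectified: a ray, as slopes to the right and down, at radius r is drawn at 1 + k1 r^2 times it, then the intrinsics apply), "R" (3x3) and "t" (3): a world point X has camera coordinates R X + t. Camera axes: x right, y down, z forward; pixel columns grow to the right and rows downward; lengths in mm; the calibration is good to about 2 mm. A picture is of the moment at which its call begins. camera_params takes no time and is no camera call.
A pose or a line that the arm cannot do raises ctrl.MotionError and nothing moves.
- ctrl.finish_job(): hands the job in; it is judged then, once.
The state is a dict: "t": time; "q": joint angles; "qvel": joint speeds; "tau": joint torques, N m; "eef_pos": TCP position; "eef_rot": TCP orientation; "force": force on the tool from outside, world axes, zero at the start; "wrist_torque": the same for the moment, N m; "grip_width": finger opening in mm; "grasp_force": force on a finger pad.
Only numpy, scipy, OpenCV 4.12 (cv2) and the standard library are available. Lean on these libraries where they do the work, as an engineer would, in place of code of your own. Each camera call takes 0.05 s, during which the arm holds its last target. There are 200 camera calls.

### The job

Tidy up the low grey shelf on the desk: lay the yellow highlighter in the yellow pen rest and the pink highlighter in the pink pen rest, each between the cheeks of both cradles and the same side up as now, stand the wooden stamp base down in the dark wooden tray, lined up with it, and stand the glue bottle upright in the round white cup. Let go of everything and leave the coffee mug and the eraser where they are.

Things in the scene. Friction and masses are not known exactly. Their poses are not given: they have to be found in the camera images.
- yellow_highlighter: Yellow highlighter pen, lying on the grey shelf (top at z = 70 mm): yellow at one end, black at the other; 130 long, 16 wide, 13 high, about 15 g. Origin: middle of its length, on its underside. y runs along the pen, x across it, z up. Grip it across the 16 mm width near its middle.
- pink_highlighter: Pink highlighter pen, lying on the grey shelf (top at z = 70 mm): pink all over; 130 long, 16 wide, 13 high, about 15 g. Origin: middle of its length, on its underside. y runs along the pen, x across it, z up. Grip it across the 16 mm width near its middle.
- wood_stamp: Wooden hand stamp on the grey shelf, standing on its base: base block 32 (x) by 50 (y) mm, 20 high, then a neck 18 mm thick up to 34, then a round knob 27 mm thick from 34 to 66 high; 60 g. Origin: centre of the underside; y runs along the long side of the base, z up. Grip the knob.
- glue: White glue bottle with an orange nozzle, standing on the grey shelf: oval body 31 (x) by 41 (y) mm up to 70 high, nozzle at most 23 mm thick up to 108 high; 120 g. Origin: centre of the underside; z up. Grip the body across its 31 mm side (along x) at about 60 mm height.
- yellow_rest: Yellow pen rest, fixed on the grey shelf: strip 130 (y) x 44 mm, 4 thick; at y = -45 and +45 mm a cradle: two cheeks 14 long, 32 apart inside, 14 high. The pen lies along y on the strip (top at z = 4 mm) between the cheeks, 8 mm play each side; the 76 mm between the cradles is open sideways for the fingers. Origin: middle of the underside; x across, z up.
- pink_rest: Pink pen rest, fixed on the grey shelf: strip 130 (y) x 44 mm, 4 thick; at y = -45 and +45 mm a cradle: two cheeks 14 long, 32 apart inside, 14 high. The pen lies along y on the strip (top at z = 4 mm) between the cheeks, 8 mm play each side; the 76 mm between the cradles is open sideways for the fingers. Origin: middle of the underside; x across, z up.
- stamp_tray: Shallow dark-wood tray for the stamp, fixed on the grey shelf: outside 58 (x) by 76 (y) mm, 14 high, walls 5, inside 48 by 66 with a grey lining; inner floor at z = 5 mm. Origin: centre of the underside; y along its long side. The stamp fits only with its long side along the tray's long side (8 mm play each side).
- glue_cup: Low round white plastic cup, fixed on the grey shelf, for the glue bottle: 72 mm outside, 64 mm inside diameter, 28 high, inner floor at z = 4 mm. Origin: centre of the underside; z up.
- mug: Bystander: white mug with green dots, 78 mm thick, 93 high, standing on the desk right of the shelf; origin: centre of its 78 x 114 mm footprint (with handle), on the desk. Leave it alone.
- blue_eraser: Bystander: white eraser in a blue sleeve, 23 x 52 x 13 mm, lying on the grey shelf amid the work; origin: centre of its underside, y along its length. Leave it alone.

How it is judged:
By the outcome, as a careful person would: the job done as asked, in the order asked, and still so for the second after the job is handed in, with the robot touching nothing.
It also fails if it takes over 106 s, if anything falls off the work surface, if the arm or the gripper's body presses on something with over 40 N, if the wrist force passes 120 N, or if a joint passes its speed limit or range.

## Working session

There is one attempt and no reset: what is moved stays moved. The work goes in short steps, each a Python script; the robot and the scene stay as the last script left them, time stands still between calls to the robot, and variables do not carry over. Pictures are saved under pics/ and viewed, at most 14 in all, crops included, and the job is handed in when it is done.

```bash
ls; mkdir -p pics; python3 - <<'E'
from plant import ctrl,sensors,optics
import cv2,numpy as np
for n in ("scene","top"):
    p,d=optics.grab_frame(n); np.savez(f"pics/{n}0.npz",p=p,d=d); cv2.imwrite(f"pics/{n}0.png",p[:,:,::-1])
    print(n,optics.camera_params(n),(d>0).mean())
s=sensors.read_state(); print(s, ctrl.tcp_to_tips)
E
```

```text
pics
scene {'mtx': array([[611.60489495,   0.        , 329.49098165],
       [  0.        , 611.60489495, 232.82042379],
       [  0.        ,   0.        ,   1.        ]]), 'k1': 0.05357856152756254, 'R': array([[-0.76392106, -0.64528151,  0.00603237],
       [-0.49495669,  0.5799087 , -0.6470887 ],
       [ 0.41405614, -0.49731045, -0.76239086]]), 't': array([ 342.69352377,  350.55809787, 1538.30147952])} 0.995849609375
top {'mtx': array([[502.11351746,   0.        , 320.64871068],
       [  0.        , 502.11351746, 233.89945071],
       [  0.        ,   0.        ,   1.        ]]), 'k1': -0.06378195667042098, 'R': array([[-0.02009655, -0.99979184,  0.00352252],
       [-0.9984477 ,  0.01988623, -0.05202632],
       [ 0.05194544, -0.0045626 , -0.9986395 ]]), 't': array([ -69.96627374,  512.8726514 , 1351.99180754])} 0.9962076822916667
{'t': 0.1, 'q': array([-1.46746245e+00,  2.07378846e-01,  1.54287605e+00, -3.11696068e-05,
        1.39352062e+00, -1.50515636e-01]), 'qvel': array([ 0.00025217,  0.00055433, -0.00403935,  0.00095367, -0.00128183,
        0.00079138]), 'tau': array([-8.98549570e-05, -3.84091365e+01, -2.92547965e+01, -1.77632760e-04,
        4.82470947e-03, -5.50388194e-06]), 'eef_pos': array([ 144.30275176, -555.90788408,  255.18601151]), 'eef_rot': array([[ 9.67951510e-01,  2.51137034e-01, -2.55679662e-04],
       [ 2.51136988e-01, -9.67949127e-01,  2.16805178e-03],
       [ 2.96993188e-04, -2.16277961e-03, -9.99997617e-01]]), 'force': array([ 0.23915218, -0.02514988,  0.54818007]), 'wrist_torque': array([ 0.00701422,  0.01234861, -0.02186449]), 'grasp_force': 0.0, 'grip_width': 85.21669631390365} 25.0
```

View pics/scene0.png

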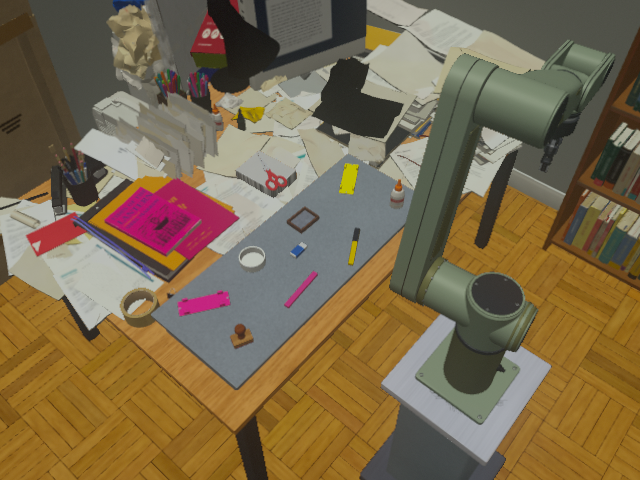

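View pics/top0.png

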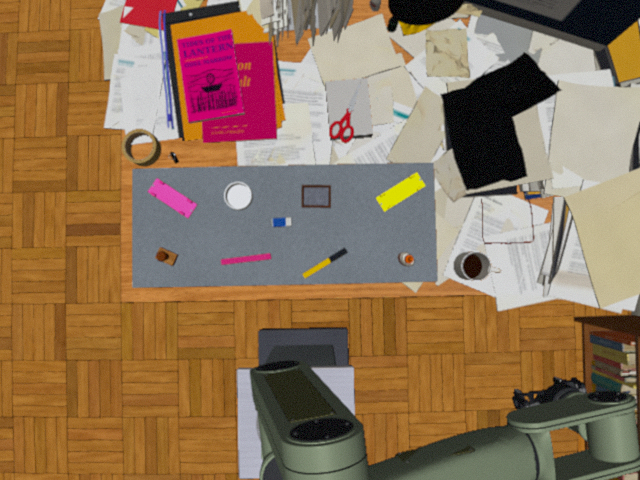

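The overview shows the shelf in the top view: pink rest (172,198), cup (238,195), tray (316,196), yellow rest (400,192), stamp (166,257), pink pen (246,259), yellow pen (325,263), glue (407,259), eraser (281,222). The mug stands right of the shelf at (473,265).

```bash
cat > h.py <<'E'
import numpy as np,cv2
from plant import ctrl,sensors,optics
def cloud(n,d):
    c=optics.camera_params(n); K=c["mtx"]; v,u=np.mgrid[0:480,0:640]
    x=cv2.undistortPoints(np.stack([u,v],-1).reshape(-1,1,2).astype(float),K,np.array([c["k1"],0,0,0.])).reshape(480,640,2)
    P=np.dstack([x,np.ones((480,640))])*d[...,None]
    W=(P-c["t"])@c["R"]; W[d<=0]=np.nan
    return W
def project(n,X):
    c=optics.camera_params(n)
    return cv2.projectPoints(np.atleast_2d(X).astype(float),cv2.Rodrigues(c["R"])[0],c["t"],c["mtx"],np.array([c["k1"],0,0,0.]))[0].reshape(-1,2)
seeds={'yrest':(400,192),'prest':(172,198),'cup':(238,195),'tray':(316,196),'stamp':(166,257),'ppen':(246,259),'ypen':(325,263),'glue':(407,259),'eraser':(281,222),'mug':(473,265)}
E
cat > m.py <<'E'
from h import *
from scipy import ndimage as ni
def go(tag):
  D={n:np.load(f"pics/{n}{tag}.npz") for n in("scene","top")}
  W={n:cloud(n,D[n]["d"]) for n in D}
  # shelf plane height in each
  for n in D:
    w=W[n]; m=(w[...,0]>430)&(w[...,0]<650)&(abs(w[...,1])<330)&(D[n]["p"].std(-1)<12)&(abs(w[...,2]-70)<8)
    A=w[m]; print(n,"shelf z med",np.median(A[:,2]),"sd",A[:,2].std(),"plane",np.linalg.lstsq(np.c_[A[:,:2],np.ones(len(A))],A[:,2],rcond=None)[0], A[:,:2].min(0),A[:,:2].max(0))
  ctr={k:W["top"][v,u] for k,(u,v) in seeds.items()}
  for n in D:
    w=W[n]; hsv=cv2.cvtColor(D[n]["p"],cv2.COLOR_RGB2HSV)
    for k,c in ctr.items():
      near=np.linalg.norm(w[...,:2]-c[:2],axis=-1)<80
      P=hsv[...,1].astype(int)
      fg=near&((w[...,2]>73.5)|((P>110)&(w[...,2]>66)))
      A=w[fg]
      if len(A)<8: print(n,k,len(A));continue
      r=cv2.minAreaRect(A[:,:2].astype(np.float32))
      print(n,k,len(A),"mean",A[:,:2].mean(0).round(1),"rect",np.round(r[0],1),np.round(r[1],1),round(r[2],1),"z",np.percentile(A[:,2],[5,50,95,100]).round(1))
if __name__=="__main__":
  import sys; go(sys.argv[1])
E
python3 m.py 0
python3 - <<'E'
import cv2
t=cv2.imread('pics/top0.png'); cv2.imwrite('pics/topc.png',cv2.resize(t[155:295,125:445],None,fx=2.5,fy=2.5,interpolation=cv2.INTER_CUBIC))
s=cv2.imread('pics/scene0.png'); cv2.imwrite('pics/scenec.png',cv2.resize(s[145:395,150:420],None,fx=2.4,fy=2.4,interpolation=cv2.INTER_CUBIC))
E
```

```text
scene shelf z med 70.26271813370403 sd 3.1391269625466145 plane [ 3.65797714e-03 -4.30248731e-04  6.83440774e+01] [ 430.02174767 -329.99677244] [649.97028735 329.96440252]
top shelf z med 70.11633834869744 sd 2.7602020678951216 plane [ 3.27793556e-03 -1.28296729e-03  6.84218032e+01] [ 430.01477585 -329.99695162] [649.99526145 329.97246458]
scene yrest 603 mean [ 612.5 -286.1] rect [ 610.1 -288.6] [155.7 145.8] 77.8 z [69.1 74.5 81.2 90.6]
scene prest 940 mean [611.5 307.6] rect [608.5 304.1] [152.1 154.2] 58.3 z [68.8 74.1 80.  88.7]
scene cup 714 mean [611.5 135.7] rect [615.  131.7] [155.2 151.4] 64.5 z [ 73.8  77.8  99.6 106.8]
scene tray 574 mean [606.6 -67.3] rect [606.7 -70.3] [154.1 152.9] 73.1 z [73.8 77.1 86.2 93.9]
scene stamp 559 mean [454.7 314.4] rect [457.9 310. ] [150.8 156. ] 49.6 z [ 73.7  85.9 132.5 138.6]
scene ppen 595 mean [448.5 119. ] rect [449.9 114.1] [153.6 146.8] 75.7 z [73.6 76.7 86.2 90.4]
scene ypen 438 mean [436.5 -84.8] rect [445.3 -88.9] [133.  154.5] 3.5 z [73.8 77.3 85.7 89.1]
scene glue 466 mean [ 439.9 -281.2] rect [ 453.8 -278.6] [115. 155.] 24.0
[... 403 characters left out ...]
z [ 73.7  76.   99.3 104.3]
top tray 776 mean [607.  -69.6] rect [606.3 -68.5] [154.3 151.7] 48.3 z [73.7 76.5 85.8 89.8]
top stamp 447 mean [457.7 310.4] rect [457.2 307.9] [150.2 148.1] 35.2 z [ 73.7  87.2 133.8 139. ]
top ppen 531 mean [449.5 113.7] rect [453.8 111.5] [142.2 153. ] 2.3 z [73.6 79.  85.9 90.3]
top ypen 534 mean [437.9 -90.1] rect [444.9 -91. ] [155.1 126.6] 86.6 z [73.6 78.9 86.1 88.7]
top glue 499 mean [ 445.1 -287.8] rect [ 449.3 -287.5] [156.5 135.1] 88.7 z [ 73.6  75.7 157.9 182.2]
top eraser 453 mean [544.5  19.1] rect [541.6  21.3] [150.9 156.9] 73.0 z [73.6 76.3 85.3 89.8]
top mug 274 mean [ 415.6 -487.3] rect [ 411.  -484.1] [98.8 77.8] 45.9 z [76.4 88.5 95.9 99.4]
```

View pics/topc.png

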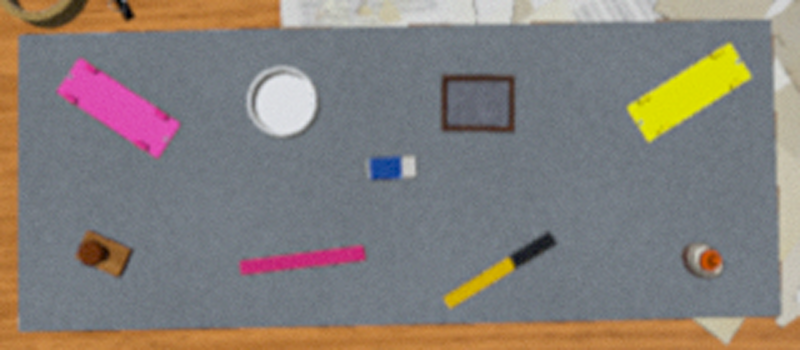

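View pics/scenec.png

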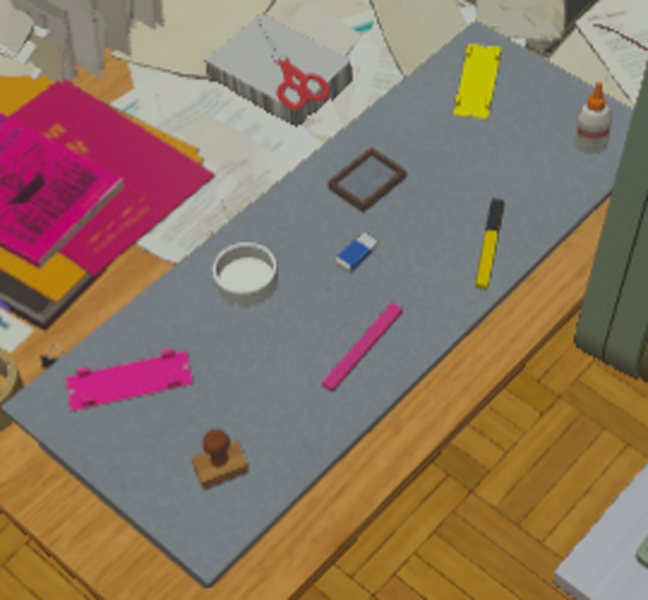

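The crops confirm the layout: every item is clear of its neighbours, and the rests' cheeks and the pen and stamp directions are visible. The depth is noisy (about 3 mm), so I'll fit model silhouettes to the masks in both views.

```bash
cat > fit.py <<'E'
from h import *
from scipy.optimize import minimize
from scipy import ndimage as ni
S=6
def box(a,b,z0,z1): return np.array([[x,y,z] for x in(-a/2,a/2) for y in(-b/2,b/2) for z in(z0,z1)],float)
def cyl(a,b,z0,z1,n=24):
    t=np.arange(n)*2*np.pi/n; c=np.c_[a/2*np.cos(t),b/2*np.sin(t)]
    return np.vstack([np.c_[c,np.full(n,z)] for z in(z0,z1)])
rest=[box(44,130,0,4)]+[box(44,14,0,14)+[0,s*45,0] for s in(1,-1)]
rest=[rest[0]]+[np.vstack([box(6,14,0,14)]) + [q*19,s*45,0] for s in(1,-1) for q in(1,-1)]
M={'ypen':[box(16,130,0,13)],'ppen':[box(16,130,0,13)],'yrest':rest,'prest':rest,'tray':[box(58,76,0,14)],
 'cup':[cyl(72,72,0,28)],'eraser':[box(23,52,0,13)],
 'stamp':[box(32,50,0,20),cyl(18,18,20,34),np.vstack([cyl(20,20,34,66),cyl(27,27,42,58)])],
 'glue':[cyl(31,41,0,62),np.vstack([cyl(31,41,60,62),cyl(23,23,70,70.1)]),np.vstack([cyl(23,23,70,80),cyl(8,8,107,108)])]}
SKIP={'stamp':(),'glue':()}
def mask(n,p,c,z,hw=60):
    u,v=project(n,[c[0],c[1],z])[0]; u0,v0=int(u)-hw//1,int(v)-hw
    cr=p[v0:v0+2*hw,u0:u0+2*hw].astype(np.float32)
    return cr,u0,v0
def prep(n,p,c,hw=34):
    cr,u0,v0=mask(n,p,c,80,hw)
    g=cr.reshape(-1,3); bg=np.median(g[(g.max(1)-g.min(1)<40)&(g.mean(1)>80)&(g.mean(1)<140)],0)
    big=cv2.warpAffine(cr,np.array([[S,0,(S-1)/2],[0,S,(S-1)/2]],float),(cr.shape[1]*S,cr.shape[0]*S),flags=cv2.INTER_LINEAR,borderMode=cv2.BORDER_REPLICATE)
    m=ni.binary_fill_holes(abs(big-bg).max(-1)>32)
    m=ni.binary_opening(m,iterations=3)
    l,_=ni.label(m); cu=(project(n,[c[0],c[1],80])[0]-[u0,v0])*S
    idx=ni.distance_transform_edt(l==0,return_indices=True)[1][:,int(cu[1]),int(cu[0])]
    return (l==l[idx[0],idx[1]]),u0,v0
def render(n,k,q,z,shape,u0,v0):
    c,s=np.cos(q[2]),np.sin(q[2]); R=np.array([[c,-s,0],[s,c,0],[0,0,1]])
    im=np.zeros(shape,np.uint8)
    for P in M[k]:
        uv=((project(n,P@R.T+[q[0],q[1],z])-[u0,v0]+.5)*S-.5).astype(np.float32)
        cv2.fillPoly(im,[np.round(cv2.convexHull(uv)*16).astype(np.int32)],1,shift=4)
    return im>0
def iou(a,b): return (a&b).sum()/(a|b).sum()
def fit(k,q0,pics,cams=("top","scene"),freez=False):
    pr={n:prep(n,pics[n],q0) for n in cams}
    def cost(x):
        z=x[3]*100 if freez else 70
        q=(x[0]*100,x[1]*100,x[2])
        return -sum(iou(pr[n][0],render(n,k,q,z,pr[n][0].shape,*pr[n][1:])) for n in cams)/len(cams)
    x0=[q0[0]/100,q0[1]/100,q0[2]]+([.7] if freez else [])
    best=None
    for d in(0,.3,-.3):
        x=np.array(x0); x[2]+=d
        sim=np.vstack([x]+[x+e*np.eye(len(x))[i] for i,e in enumerate([.05,.05,.2,.05][:len(x)])])
        r=minimize(cost,x,method="Nelder-Mead",options=dict(initial_simplex=sim,xatol=5e-4,fatol=1e-4,maxiter=200))
        if best is None or r.fun<best.fun: best=r
    x=best.x; return np.round([x[0]*100,x[1]*100,x[2],x[3]*100 if freez else 70],3),round(-best.fun,3)
E
cat > run0.py <<'E'
from fit import *
pics={n:np.load(f"pics/{n}0.npz")["p"] for n in("scene","top")}
W=cloud("top",np.load("pics/top0.npz")["d"])
yaw={'yrest':-1.05,'prest':1.05,'cup':0,'tray':1.57,'stamp':1.1,'ppen':-1.45,'ypen':-1.0,'glue':.8,'eraser':1.57}
for k,y in yaw.items():
    u,v=seeds[k]; c=np.nanmedian(W[v-2:v+3,u-2:u+3].reshape(-1,3),0)
    q0=(c[0],c[1],y)
    for a in((("top","scene"),True),(("top","scene"),False),(("top",),False),(("scene",),False)): print(k,a[0],*fit(k,q0,pics,*a))
E
time python3 run0.py
```

```text
Traceback (most recent call last):
  File "run0.py", line 8, in <module>
    for a in((("top","scene"),True),(("top","scene"),False),(("top",),False),(("scene",),False)): print(k,a[0],*fit(k,q0,pics,*a))
                                                                                                                ~~~^^^^^^^^^^^^^^
  File "fit.py", line 48, in fit
    r=minimize(cost,x,method="Nelder-Mead",options=dict(initial_simplex=sim,xatol=5e-4,fatol=1e-4,maxiter=200))
  File "fit.py", line 42, in cost
    return -sum(iou(pr[n][0],render(n,k,q,z,pr[n][0].shape,*pr[n][1:])) for n in cams)/len(cams)
            ~~~^^^^^^^^^^^^^^^^^^^^^^^^^^^^^^^^^^^^^^^^^^^^^^^^^^^^^^^^^^^^^^^^^^^^^^^
  File "fit.py", line 42, in <genexpr>
    return -sum(iou(pr[n][0],render(n,k,q,z,pr[n][0].shape,*pr[n][1:])) for n in cams)/len(cams)
                             ~~~~~~^^^^^^^^^^^^^^^^^^^^^^^^^^^^^^^^^^^
  File "fit.py", line 33, in render
    uv=((project(n,P@R.T+[q[0],q[1],z])-[u0,v0]+.5)*S-.5).astype(np.float32)
         ~~~~~~~^^^^^^^^^^^^^^^^^^^^^^^
  File "h.py", line 10, in project
    c=optics.camera_params(n)
ValueError: time passes only in moves, steps and waits

real	0m7.473s
user	0m5.156s
sys	0m0.736s
```

```bash
cat > run1.py <<'E'
from fit import *
pics={n:np.load(f"pics/{n}0.npz")["p"] for n in("scene","top")}
Q={'yrest':(615.5,-289.5,.535),'prest':(611.8,309.8,-.6),'cup':(612.6,133.5,0),'tray':(607,-68.5,0),'stamp':(459,322,-.42),'ppen':(447.8,115.8,.1),'ypen':(433.7,-87.6,.53),'glue':(444,-283,.4),'eraser':(542,20,.0)}
tiles=[]
for k,q0 in Q.items():
    for a in((("top","scene"),True),(("top",),False),(("scene",),False)):
        f=fit(k,q0,pics,*a); print(k,a[0],*f)
        if len(a[0])==2: q=f[0]
    row=[]
    for n in("top","scene"):
        m,u0,v0=prep(n,pics[n],q); im=cv2.resize(pics[n][v0:v0+68,u0:u0+68,::-1],None,fx=S,fy=S,interpolation=cv2.INTER_NEAREST)
        for b,c in((m,(0,255,0)),(render(n,k,q,q[3],m.shape,u0,v0),(0,0,255))):
            cv2.drawContours(im,cv2.findContours(b.astype(np.uint8),cv2.RETR_EXTERNAL,cv2.CHAIN_APPROX_NONE)[0],-1,c,2)
        row.append(cv2.resize(im[70:340,70:340],(196,196)))
    tiles.append(np.vstack(row))
tiles.append(np.zeros_like(tiles[0]))
cv2.imwrite("pics/ov.png",np.vstack([np.hstack(tiles[:4]),np.hstack(tiles[5:9])])[:, :800][:788]); 
A=np.hstack([tiles[i] for i in(2,3,4,7)]);cv2.imwrite("pics/ov1.png",A)
E
python3 run1.py
```

```text
yrest ('top', 'scene') [ 6.16504e+02 -2.90336e+02  5.35000e-01  6.78710e+01] 0.962
yrest ('top',) [ 6.15548e+02 -2.90846e+02  5.38000e-01  7.00000e+01] 0.962
yrest ('scene',) [ 6.15589e+02 -2.88630e+02  5.37000e-01  7.00000e+01] 0.972
prest ('top', 'scene') [ 6.12472e+02  3.09579e+02 -5.98000e-01  6.88380e+01] 0.965
prest ('top',) [ 6.11447e+02  3.08852e+02 -5.99000e-01  7.00000e+01] 0.965
prest ('scene',) [ 6.12399e+02  3.10742e+02 -5.94000e-01  7.00000e+01] 0.976
cup ('top', 'scene') [6.12569e+02 1.33453e+02 3.21000e-01 6.97880e+01] 0.834
cup ('top',) [ 6.12628e+02  1.33567e+02 -5.70000e-02  7.00000e+01] 0.945
cup ('scene',) [6.25799e+02 1.22562e+02 5.00000e-01 7.00000e+01] 0.735
tray ('top', 'scene') [ 6.08071e+02 -6.86970e+01 -2.50000e-02  6.78110e+01] 0.975
tray ('top',) [ 6.07221e+02 -6.92360e+01 -2.70000e-02  7.00000e+01] 0.981
tray ('scene',) [ 6.07275e+02 -6.68360e+01 -2.80000e-02  7.00000e+01] 0.984
stamp ('top', 'scene') [ 4.59014e+02  3.22847e+02 -4.39000e-01  6.72470e+01] 0.936
stamp ('top',) [ 4.58231e+02  3.21100e+02 -4.26000e-01  7.00000e+01] 0.952
stamp ('scene',) [ 
[... 170 characters left out ...]
e+02 1.01000e-01 7.00000e+01] 0.954
ppen ('scene',) [4.48656e+02 1.17684e+02 1.20000e-01 7.00000e+01] 0.831
ypen ('top', 'scene') [433.414 -86.972   0.526  73.361] 0.917
ypen ('top',) [433.101 -87.903   0.528  70.   ] 0.969
ypen ('scene',) [434.001 -86.431   0.527  70.   ] 0.945
glue ('top', 'scene') [ 438.206 -293.419    1.32    45.036] 0.235
glue ('top',) [ 437.736 -282.479    0.442   70.   ] 0.17
glue ('scene',) [ 4.24912e+02 -2.70276e+02 -2.48000e-01  7.00000e+01] 0.296
eraser ('top', 'scene') [5.4182e+02 2.1797e+01 6.3000e-02 7.0074e+01] 0.739
eraser ('top',) [5.42014e+02 1.80500e+01 5.10000e-02 7.00000e+01] 0.811
eraser ('scene',) [5.42488e+02 2.33310e+01 1.25000e-01 7.00000e+01] 0.676
```

View pics/ov1.png

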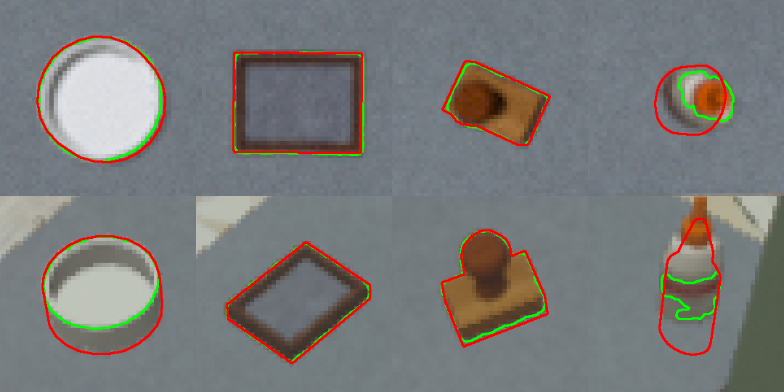

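The overlays match the cup (top), tray and stamp well. The glue mask failed because the bottle's shaded side looks like the shelf, so I'll handle it with a colour-cast (red minus blue) mask and the orange nozzle.

```bash
cat > glue.py <<'E'
from fit import *
pics={n:np.load(f"pics/{n}0.npz")["p"] for n in("scene","top")}
uv={}
for n in pics:
    h=cv2.cvtColor(pics[n],cv2.COLOR_RGB2HSV); m=(h[...,0]<14)&(h[...,1]>150)&(h[...,2]>120)
    c=project(n,[440,-285,160])[0]; yy,xx=np.nonzero(m); k=np.hypot(xx-c[0],yy-c[1])<18
    uv[n]=np.array([xx[k].mean(),yy[k].mean()]); print(n,uv[n],k.sum(),c)
A=[];b=[]
for n in uv:
    p=params(n); s=cv2.undistortPoints(uv[n].reshape(1,1,2),p["mtx"],np.array([p["k1"],0,0,0.])).ravel()
    for i in(0,1): A.append(p["R"][i]-s[i]*p["R"][2]); b.append(s[i]*p["t"][2]-p["t"][i])
X=np.linalg.lstsq(np.array(A),np.array(b),rcond=None)[0]; print("nozzle",X)
import fit as F
def prep2(n,p,c,hw=34):
    cr,u0,v0=mask(n,p,c,80,hw)
    cr=cv2.bilateralFilter(cr.astype(np.uint8),5,20,2).astype(np.float32)
    big=cv2.warpAffine(cr,np.array([[S,0,(S-1)/2],[0,S,(S-1)/2]],float),(cr.shape[1]*S,cr.shape[0]*S),flags=cv2.INTER_LINEAR)
    d=big[...,0]-big[...,2]; bg=np.median(d[(abs(big[...,0]-115)<30)])
    m=ni.binary_opening(ni.binary_fill_holes((d-bg>6)|(abs(big-np.median(big.reshape(-1,3),0)).max(-1)>32)),iterations=6)
    l,_=ni.label(m); cu=((project(n,[c[0],c[1],110])[0]-[u0,v0])*S).astype(int)
    m=l==l[cu[1],cu[0]]
    if n=="scene":  # cut above body: paper behind nozzle
        top=((project(n,[c[0],c[1],142])[0]-[u0,v0])*S)[1]; m[:int(top)]=False
    return m,u0,v0
F.prep=prep2
r0=F.render
def rend(n,k,q,z,shape,u0,v0):
    m=r0(n,k,q,z,shape,u0,v0)
    if n=="scene": m[:int(((project(n,[X[0],X[1],142])[0]-[u0,v0])*S)[1])]=False
    return m
F.render=rend
row=[]
q0=(X[0],X[1],0)
for cams in(("top",),("scene",),("top","scene")):
    for y in(0,.8,1.57,2.4): print(cams,*F.fit("glue",(*q0[:2],y),pics,cams))
q=min((( -F.fit("glue",(*q0[:2],y),pics)[1],F.fit("glue",(*q0[:2],y),pics)[0]) for y in(0,.8,1.57,2.4)),key=lambda t:t[0])[1]
for n in("top","scene"):
    m,u0,v0=prep2(n,pics[n],q0); im=cv2.resize(pics[n][v0:v0+68,u0:u0+68,::-1],None,fx=S,fy=S,interpolation=cv2.INTER_NEAREST)
    o=im.copy()
    for b_,c in((m,(0,255,0)),(rend(n,"glue",q,70,m.shape,u0,v0),(0,0,255))):
        cv2.drawContours(o,cv2.findContours(b_.astype(np.uint8),cv2.RETR_EXTERNAL,cv2.CHAIN_APPROX_NONE)[0],-1,c,1)
    row.append(np.vstack([im[60:330,100:300],o[60:330,100:300]]))
cv2.imwrite("pics/gl.png",np.hstack(row))
E
python3 glue.py
```

```text
scene [398.25       185.77777778] 36 [396.8375922  184.96578737]
top [408.55102041 258.65306122] 49 [405.80203668 258.4382619 ]
nozzle [ 439.56760495 -293.16047663  150.75575001]
('top',) [ 466.761 -351.436    1.671   70.   ] 0.052
('top',) [ 503.21  -351.345    1.749   70.   ] 0.053
('top',) [ 465.027 -351.44     1.684   70.   ] 0.052
('top',) [ 500.86  -351.932    1.78    70.   ] 0.053
('scene',) [ 378.161 -217.16    -1.004   70.   ] 0.112
('scene',) [ 338.531 -247.809    2.007   70.   ] 0.112
('scene',) [ 341.358 -245.369    2.041   70.   ] 0.112
('scene',) [ 349.927 -237.771    2.046   70.   ] 0.112
('top', 'scene') [ 381.174 -227.372   -1.083   70.   ] 0.077
('top', 'scene') [ 385.243 -280.373    2.078   70.   ] 0.078
('top', 'scene') [ 395.624 -267.431    2.073   70.   ] 0.078
('top', 'scene') [ 379.269 -260.278    2.045   70.   ] 0.078
```

View pics/gl.png

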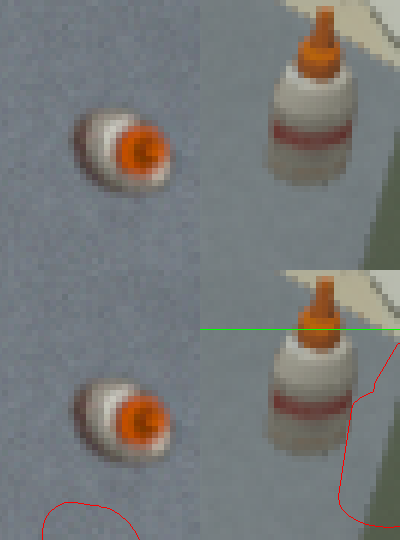

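The bottle stands at crop (122,150) in the top view, its oval leaning upper-left to lower-right. Depth separates it from the shelf far better than colour, so I'll mask by height.

```bash
cat > glue2.py <<'E'
from fit import *
import fit as F, sys
tag=sys.argv[1] if len(sys.argv)>1 else "0"
q0=(439.6,-291,0) if len(sys.argv)<4 else (float(sys.argv[2]),float(sys.argv[3]),0)
D={n:np.load(f"pics/{n}{tag}.npz") for n in("scene","top")}
def prep3(n,p,c,hw=34):
    u,v=project(n,[q0[0],q0[1],80])[0]; u0,v0=int(u)-hw,int(v)-hw
    w=cloud(n,D[n]["d"])[v0:v0+2*hw,u0:u0+2*hw]
    m=(np.hypot(w[...,0]-q0[0],w[...,1]-q0[1])<45)&(w[...,2]>78)
    m=cv2.resize(m.astype(np.float32),None,fx=S,fy=S,interpolation=cv2.INTER_LINEAR)>.5
    return m,u0,v0
F.prep=prep3
M["glue"][0]=cyl(31,41,6,62)
best=None
for cams in(("top",),("scene",),("top","scene")):
    for y in(0,.8,1.57,2.4):
        f=F.fit("glue",(*q0[:2],y),{"top":None,"scene":None},cams); print(cams,*f)
        if len(cams)==2 and(best is None or f[1]>best[1]): best=f
row=[];q=best[0]
for n in("top","scene"):
    m,u0,v0=prep3(n,None,q0); im=cv2.resize(D[n]["p"][v0:v0+68,u0:u0+68,::-1],None,fx=S,fy=S,interpolation=cv2.INTER_NEAREST)
    for b_,c in((m,(0,255,0)),(render(n,"glue",q,70,m.shape,u0,v0),(0,0,255))):
        cv2.drawContours(im,cv2.findContours(b_.astype(np.uint8),cv2.RETR_EXTERNAL,cv2.CHAIN_APPROX_NONE)[0],-1,c,1)
    row.append(im[40:340,80:330])
cv2.imwrite(f"pics/gl2_{tag}.png",np.hstack(row))
E
python3 glue2.py
```

```text
('top',) [ 439.791 -293.689   -0.722   70.   ] 0.892
('top',) [ 439.524 -293.859    2.362   70.   ] 0.891
('top',) [ 439.783 -294.194    2.323   70.   ] 0.89
('top',) [ 439.997 -293.284    2.383   70.   ] 0.893
('scene',) [ 439.177 -292.367   -0.666   70.   ] 0.879
('scene',) [ 439.18  -293.224    2.52    70.   ] 0.879
('scene',) [ 439.681 -293.399    2.39    70.   ] 0.877
('scene',) [ 439.469 -292.842    2.492   70.   ] 0.879
('top', 'scene') [ 439.798 -293.58    -0.724   70.   ] 0.883
('top', 'scene') [ 439.884 -293.635    2.413   70.   ] 0.883
('top', 'scene') [ 439.912 -293.669    2.418   70.   ] 0.884
('top', 'scene') [ 439.807 -293.688    2.417   70.   ] 0.883
```

View pics/gl2_0.png

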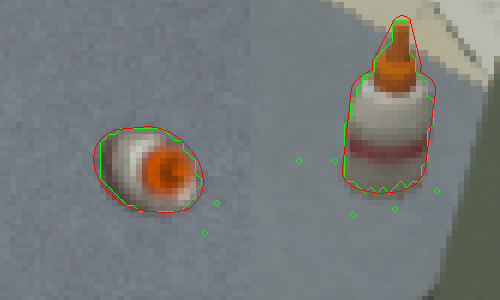

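Everything is now located. The two cameras agree within about 2 mm, the fitted heights are 70 ± 2 mm except 73.4 for the yellow pen, and the glue's x, y and yaw are consistent in both views. Next is the yellow pen.

```bash
cat > act.py <<'E'
from h import *
def rot(a): c,s=np.cos(a),np.sin(a); return np.array([[-s,c,0],[c,s,0],[0,0,-1.]])
def best(p,yaw):
    o=[]
    for a in(yaw,yaw+np.pi):
        q=ctrl.solve_ik(p,rot(a))
        if q is not None: o.append((abs(q[5])+.3*np.abs(np.array(q)-sensors.read_state()["q"]).max(),a))
    return min(o)[1]
def st(m):
    s=sensors.read_state(); print(m,"t%.1f"%s["t"],"p",s["eef_pos"].round(1),"w%.1f f%.1f"%(s["grip_width"],s["grasp_force"]),"F",s["force"].round(1),"q6 %.2f"%s["q"][5]); return s
def pick(q,z,opening,force,up):
    a=best([q[0],q[1],up],q[2]); ctrl.gripper_to(opening)
    ctrl.move_ptp([q[0],q[1],up],rot(a)); ctrl.move_l([q[0],q[1],z+25],vel=200)
    hit=ctrl.move_l([q[0],q[1],z],vel=50,threshold=8); st(f"at grasp hit={hit}")
    ctrl.gripper_to(0,force); st("gripped")
    ctrl.move_l([q[0],q[1],up],vel=150); st("lifted"); return a
def place(q,z,a,up,opening,carry=250):
    ctrl.move_l([q[0],q[1],up],rot(a),vel=carry); s=st("above")
    ctrl.move_l([q[0],q[1],z+12],vel=150); ctrl.hold(.2)
    hit=ctrl.move_l([q[0],q[1],z-1.5],vel=25,threshold=4); st(f"down hit={hit}")
    ctrl.gripper_to(opening); ctrl.hold(.2); st("open")
    ctrl.move_l([q[0],q[1],up+20],vel=150)
def near(a,yaw):  # equivalent of yaw (mod pi) nearest a
    return yaw+np.pi*np.round((a-yaw)/np.pi)
E
python3 - <<'E'
from act import *
up=210
a=pick((433.6,-87.2,.527),98,50,25,up)
place((615.6,-289.7),102,near(a,.537),up,38)
st("end")
for n in("scene","top"):
    p,d=optics.grab_frame(n); np.savez(f"pics/{n}1.npz",p=p,d=d)
    c=project(n,[615,-290,75])[0].astype(int); cv2.imwrite(f"pics/y_{n}.png",cv2.resize(p[c[1]-45:c[1]+45,c[0]-50:c[0]+50,::-1],None,fx=4,fy=4,interpolation=cv2.INTER_CUBIC))
cv2.imwrite("pics/y1.png",np.hstack([cv2.imread(f"pics/y_{n}.png") for n in("top","scene")]))
E
```

```text
at grasp hit=False t3.8 p [433.5 -87.1  97.8] w49.8 f0.0 F [-0.2  0.9 -0.1] q6 -0.92
gripped t4.2 p [434.  -87.4  98.4] w15.0 f27.2 F [-1.4 -0.1  2. ] q6 -0.92
lifted t5.1 p [432.8 -86.9 209. ] w15.2 f27.0 F [ 0.2 -0.6  0.2] q6 -0.92
above t6.3 p [ 615.  -289.   209.3] w15.2 f27.0 F [-1.1  1.  -0.5] q6 -1.10
down hit=True t7.8 p [ 615.5 -289.7  102.2] w15.0 f27.7 F [ 0.6 -0.9  1.8] q6 -1.10
open t8.3 p [ 614.9 -289.2  101.5] w38.0 f0.0 F [-0.1 -0.1  0. ] q6 -1.10
end t9.3 p [ 614.9 -289.3  228.5] w38.0 f0.0 F [-0.5 -0.2 -0.1] q6 -1.10
```

View pics/y1.png

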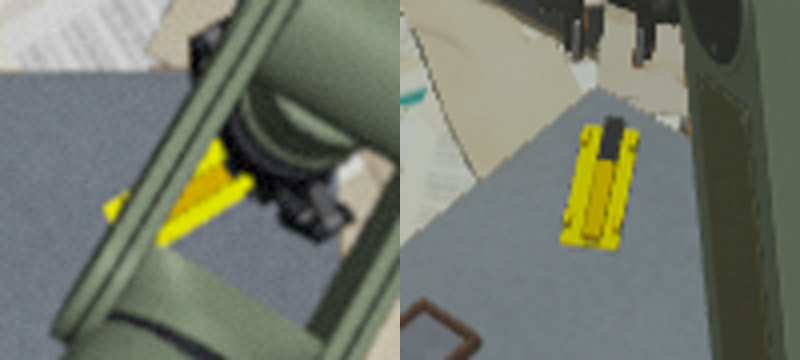

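The yellow pen lies in its rest, seen at (600,180) in the right-hand (scene) panel, between the cheeks of both cradles. Next are the pink pen and the stamp.

```bash
python3 - <<'E'
from act import *
up=210
a=pick((448.2,116.5,.101),98,50,25,up)
place((611.9,309.8),102,near(a,-.597),up,38)
a=pick((458.8,322.2,-.43),126,60,40,215)
place((607.2,-68),131,near(a,-.027),215,60)
st("end")
ctrl.move_ptp([440,-293,260],rot(best([440,-293,260],-.72)))
for n in("scene","top"):
    p,d=optics.grab_frame(n); np.savez(f"pics/{n}2.npz",p=p,d=d)
def crop(n,X):
    p=np.load(f"pics/{n}2.npz")["p"]; c=project(n,X)[0].astype(int); return cv2.resize(p[c[1]-37:c[1]+37,c[0]-50:c[0]+50,::-1],None,fx=4,fy=4,interpolation=cv2.INTER_CUBIC)
cv2.imwrite("pics/v2.png",np.vstack([np.hstack([crop(n,X) for n in("top","scene")]) for X in([612,310,80],[607,-68,80])]))
E
```

```text
at grasp hit=False t12.6 p [448.1 116.5  97.8] w50.0 f0.0 F [ 0.3  0.1 -0.1] q6 -0.03
gripped t13.0 p [448.6 116.5  98.4] w15.3 f27.2 F [ 0.8 -0.6  1.8] q6 -0.03
lifted t13.9 p [447.3 116.4 209. ] w15.1 f27.0 F [-0.6 -0.  -0.3] q6 -0.03
above t15.0 p [611.1 309.1 208.9] w15.0 f27.0 F [-0.3 -0.3 -0.2] q6 0.94
down hit=True t16.5 p [611.8 309.8 102.1] w15.2 f27.7 F [ 0.3 -0.   3.1] q6 0.94
open t17.0 p [611.1 309.5 101.6] w37.9 f0.0 F [0.9 0.1 0.1] q6 0.94
at grasp hit=False t20.2 p [458.7 322.2 125.8] w59.6 f0.0 F [ 0.5 -0.1 -0.8] q6 0.89
gripped t20.6 p [459.1 322.4 126.5] w23.4 f39.1 F [-0.2 -0.6  2.4] q6 0.89
lifted t21.3 p [458.1 321.8 213.9] w23.3 f39.2 F [-1.1 -0.  -0.6] q6 0.89
above t23.2 p [606.8 -67.1 214.8] w23.3 f39.2 F [ 0.  -0.5 -1.1] q6 -0.23
down hit=True t24.5 p [607.3 -68.1 131.5] w23.4 f39.3 F [ 0.5 -0.8  2.8] q6 -0.23
open t25.1 p [606.4 -67.8 130.7] w60.2 f0.0 F [0.6 0.3 0.7] q6 -0.23
end t25.9 p [606.4 -67.8 233.8] w59.7 f0.0 F [-0.4  0.4 -0.3] q6 -0.23
```

View pics/v2.png

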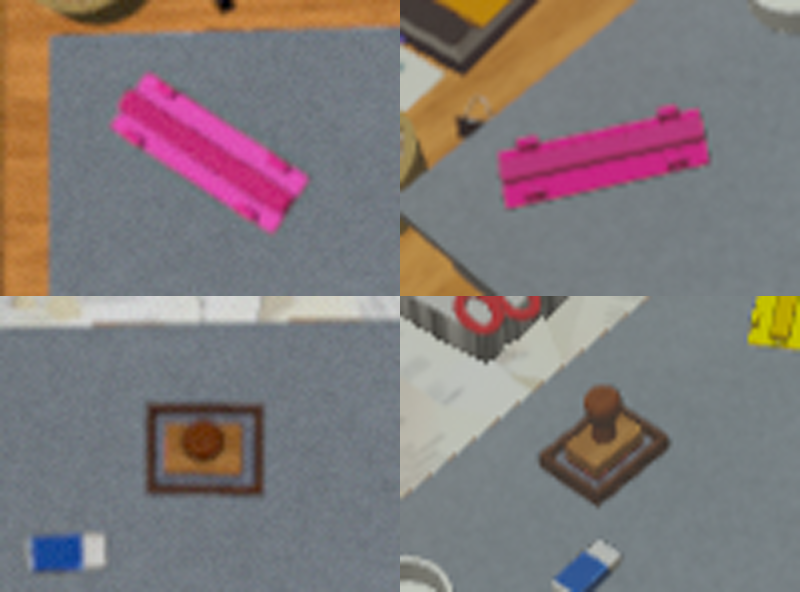

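The pink pen lies in its rest at (210,155), between both cradles. The stamp stands in the tray at (204,448), lined up with it and clear of the walls. Now the glue.

```bash
python3 - <<'E'
from act import *
a=pick((439.7,-293.3,-.72),136,60,35,240)
place((612.7,134),140,near(a,0),240,60)
ctrl.move_ptp([350,-250,300],rot(best([350,-250,300],0)))
st("end")
for n in("scene","top"):
    p,d=optics.grab_frame(n); np.savez(f"pics/{n}3.npz",p=p,d=d)
P={n:np.load(f"pics/{n}3.npz")["p"] for n in("top","scene")}
c=project("scene",[612,134,100])[0].astype(int)
A=cv2.resize(P["top"][155:295,120:440,::-1],(800,350),interpolation=cv2.INTER_CUBIC)
B=cv2.resize(P["scene"][c[1]-31:c[1]+31,c[0]-60:c[0]+140,::-1],(800,248),interpolation=cv2.INTER_CUBIC)
cv2.imwrite("pics/v3.png",np.vstack([A,B]))
E
```

```text
at grasp hit=False t28.8 p [ 439.6 -293.2  135.8] w59.7 f0.0 F [-0.3 -0.7  0. ] q6 -0.03
gripped t29.2 p [ 439.9 -293.5  136.5] w28.8 f34.8 F [-0.2  0.2  3. ] q6 -0.03
lifted t30.0 p [ 439.1 -292.7  238.7] w28.9 f34.6 F [ 0.1 -0.2 -1.7] q6 -0.03
above t32.0 p [612.5 133.  240. ] w29.0 f34.6 F [-0.5  0.1 -1. ] q6 0.08
down hit=True t33.4 p [612.6 134.  140.6] w29.1 f35.1 F [-0.1 -0.7  4.3] q6 0.08
open t34.0 p [611.6 133.9 139.4] w60.5 f0.0 F [ 0.2  0.2 -0.2] q6 0.08
end t36.7 p [ 350.5 -249.7  300. ] w60.3 f0.0 F [0.1 0.2 0.6] q6 -0.82
```

View pics/v3.png

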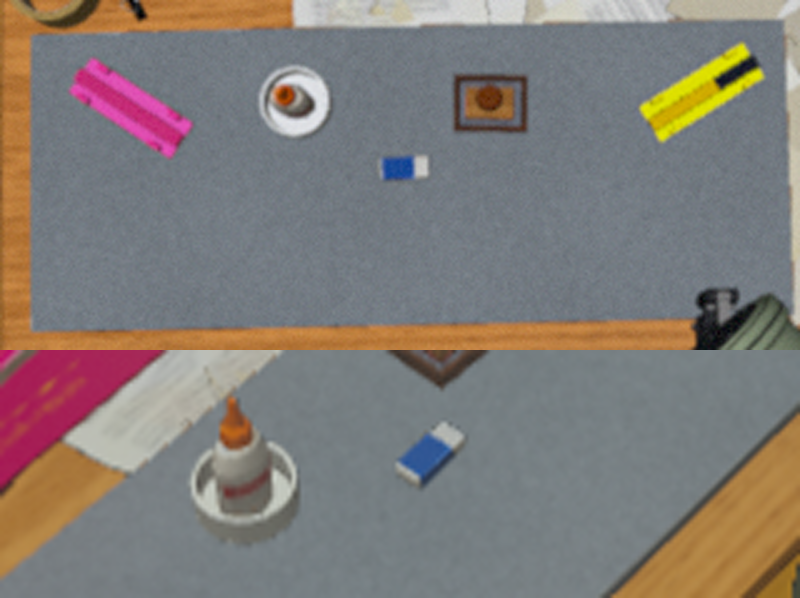

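The glue stands upright in the cup, at (295,100) in the top view and (242,470) in the scene view. Both pens and the stamp are in place, the eraser hasn't moved, and the arm is clear. Handing in.

```bash
python3 -c "
from plant import ctrl
print(ctrl.finish_job())"
```

```text
the job is handed in; nothing more can be done
None
```

The job is handed in at about 37 s of the 106 s: both highlighters lie in their rests, the stamp stands in its tray, the glue stands upright in its cup, everything is released, and the mug and eraser were left alone.

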